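# Complete the driver caddy and hold it up level

### The arm

A 6-joint arm with a two-finger parallel gripper is mounted at the origin on the work surface. World frame = base frame: x ahead of the robot, y to its left, z up, the work surface at z = 0. Lengths are in m, angles in rad, forces in N, time in s.
With the tool pointing down it reaches from about 0.35 to 0.875 m from the base axis. Payload 4.2 kg.
Tool frame: the origin (TCP) lies on the centre line of the jaws, within the pads' length; the fingertips stand 11 mm ahead of it and the grasp point (between the pads) lies 8 mm behind it; z points along the fingers, y is the line along which they close (so a half turn about z gives the same grasp; the last joint's range is limited). The gripper opens to 85 mm and grips with 20 to 120 N. Pads are 22 mm wide; open, the fingers measure 114 mm over their backs; the gripper's body (76 mm by 85 mm) begins 54 mm behind the grasp point. The pads swing forward as they close: fully open they stand 13 mm farther back than shut.
Start: joints at [-1.025, 0.385, 0.008, 0, -1.194, -0.259], TCP at [0.177, -0.599, 0.242] pointing down, gripper open.
Joint ranges: [-3.14, 3.14], [-1.21, 2.06], [-1.07, 1.41], [-3.16, 2.05], [-2.99, -0.16], [-3.1, 3.1]. Speed limits (rad/s): [2.79, 2.79, 3.14, 3.14, 3.14, 3.14].

### API

Orientations are given as a unit quaternion [w, x, y, z].
In Python, from cell import bot, imaging, spotter gives the robot as it stands. The module is installed in compiled form; this text tells all that it offers.
- The arm moves only by the shell command python3 -m inch 'ROWS' [OPENING]. ROWS is JSON, a list of rows, each an object of numbers: "x", "y", "z": the shift along the tool's x, y, z in m; "rx", "ry", "rz": the turn, a rotation vector about the tool's x, y, z in rad. A call has 1 to 12 rows; each row shifts and turns the commanded pose from where the row before left it, along the tool's axes as they then stand; what a row does not reach is not made up. A row lasts 1/12 s, in which the tool goes at most 41.7 mm and 7.16 degrees, less where a joint would pass 70% of its speed; a pose out of reach is approached as far as the arm can. A call with a gripper value outside its range is refused whole. OPENING is the gripper's target within -1 to 1 (shut at 1, half-way at 0, fully open at -1), set as the call begins (- or left out, the last holds). The fingers move at their own pace and stop on an object; the grip force is fixed at half the most. Time passes only in rows, so rows that do not move let the fingers close. It gives the time, the measured TCP pose, the force, the opening and the grip force at its end, in the units of the state.
- bot.observe(): the state, without advancing time (a new reading comes with each control period).
- imaging.capture(name): name is "scene" or "top"; returns the picture (400x640x3 uint8, blue, green, red); there is no depth.
- imaging.camera_model(name): a dict with "mtx" (3x3 intrinsics, pixels), "pose" (4x4, takes a point from camera to world coordinates). Camera axes: x right, y down, z forward; pixel columns grow to the right and rows downward; lengths in m; the calibration is good to about 2 mm. A picture is of the moment at which its call begins. camera_model takes no time and is no camera call.
- bot.finish_job(): hands the job in; it is judged then, once.
Trained networks look in the newest picture that a camera, given by its name, has taken for a name from the list of things; names that differ only in an ending like _2 or _b are one class to them, and where a whole thing is asked for, a point or a joint stands for the part that bears it (a point fixed in the world has none). Each returns a list of dicts, best first, with "conf" (0 to 1); they miss things now and then, are a little off and sometimes report something else, mostly with a low value. They report only what shows in the picture. A call takes as long as a camera call.
- spotter.boxes_of(camera, target): "box" ([left, top, right, bottom] in pixels, round what is visible of it).
The state is a dict: "t": time; "q": joint angles; "qd": joint speeds; "tau": joint torques, N m; "eef_pos": TCP position; "tool_rot": TCP orientation; "force": force on the tool from outside, world axes, zero at the start; "ft_torque": the same for the moment, N m; "gripper_width": finger opening in m; "grasp_force": force on a finger pad.
Only numpy, scipy, OpenCV 4.12 (cv2) and the standard library are available. Lean on these libraries where they do the work, as an engineer would, in place of code of your own. Each camera call takes 0.05 s, during which the arm holds its last target. There are 200 camera calls.

### The job

One stubby nut driver of the matched set is missing from the grey caddy and stands in the wooden bench rack: stand it fully home in the caddy's empty bore and let go of it while the caddy is still on the bench. Then lift the caddy by its strap handle about 10 cm clear of the bench, so that the bench under it can be wiped, and finish while still holding it there, level and steady, with all four drivers seated in it. Leave the other two drivers in the rack and everything else on the bench as they are.

Things in the scene. Friction and masses are not known exactly. Their poses are not given: they have to be found in the camera images.
- nut_driver_mid (a point): Missing nut driver, half-way up its axis (z up; yaw means nothing). Black round handle 18 mm in diameter, 56 mm tall, over a steel shank 10 mm in diameter, 24 mm long, chamfered foot; 35 g. Point is 40 mm above the foot, 16 above the shoulder under the handle, 40 below the top. Stands on its shoulder in one of the rack's bores; same as the caddy's three. Held high, it clears neighbours.
- caddy_empty_bore (a point): Centre of the mouth of the caddy's one empty bore (an end one), on its upper face, 30 mm above the bench at the start; z up, x along the caddy away from its handle. Bore 12.5 mm in diameter with 1 mm chamfer, through the 30 mm block. The seated driver's shoulder rests on the upper face: its half-way point is then 16 mm above this point.
- caddy_handle (a point): Loose grey caddy: centre of its handle bar, 78 (x) x 14 (y) x 14 mm, 91 mm above the underside, on uprights 36 mm either side; 54 mm free below it, nothing beside it in y. z up. Block 250 (x) x 50 x 30 mm, any yaw; 0.4 kg with four drivers, balanced under the bar's middle. Bores at x = +105 (empty), +65, -65, -105 mm, y = 0; driver tops stand 86 mm above the underside.
- set1_mid (a point): Driver of the set in the caddy's bore next to the empty one (x = +65 mm), point half-way up its axis; same shape as the missing one.
- set2_mid (a point): Driver of the set in the caddy's bore at x = -65 mm, point half-way up.
- set3_mid (a point): Driver of the set in the caddy's bore at x = -105 mm, point half-way up.
- rack: Wooden bench rack, screwed down, 50 mm (x) by 180 mm (y) by 30 mm tall, origin at the centre of its underside. Three bores of 12.5 mm in a row along its y axis at -60, 0 and +60 mm, holding the missing driver and two others in any order.
- big_driver: Bystander in the rack: thick screwdriver, black handle 27 mm in diameter and 60 mm tall with a rounded butt, shank 24 mm; origin under its foot.
- slim_driver: Bystander in the rack: slim driver, black handle 12 mm in diameter and 42 mm tall, shank 24 mm; origin under its foot.
- solder_spool: Bystander: loose solder spool, 60 mm in diameter, 44 mm tall; origin under its centre.
- flux_jar: Bystander: small loose jar 44 mm in diameter, 42 mm tall; origin under its centre.
- multimeter: Bystander: green hand multimeter lying on the bench, 180 x 85 x 41 mm, fixed; origin under its centre.

How it is judged:
By the outcome, as a careful person would: the job done as asked, in the order asked, and still so for the second after the job is handed in, while the arm keeps its last pose, push and grip.
It also fails if it takes over 56 s, if anything falls off the work surface, if the arm or the gripper's body presses on something with over 40 N, if the wrist force passes 120 N, or if a joint passes its speed limit or range.

## Working session

There is one attempt and no reset: what is moved stays moved. The work goes in short steps, Python scripts to look and compute and a shell command to move; the robot and the scene stay as the last step left them, time stands still between calls to the robot, and variables do not carry over. Pictures are saved under pics/ and viewed, at most 10 in all, crops included, and the job is handed in when it is done.

```bash
mkdir -p pics; python3 - <<'E'
from cell import bot, imaging, spotter
import cv2, numpy as np
np.set_printoptions(precision=4,suppress=True)
for n in ("scene","top"):
    cv2.imwrite(f"pics/{n}0.png",imaging.capture(n)); m=imaging.camera_model(n); print(n,np.array(m["mtx"]),np.array(m["pose"]))
    for t in ("nut_driver_mid","caddy_handle","caddy_empty_bore","rack","big_driver","slim_driver"):
        print(t,[(np.round(d["box"]),round(d["conf"],2)) for d in spotter.boxes_of(n,t)[:4]])
s=bot.observe();print(s)
E
```

```text
scene [[386.9408   0.     320.9786]
 [  0.     386.9408 199.7589]
 [  0.       0.       1.    ]] [[-0.8171  0.482  -0.3163  0.7992]
 [ 0.5765  0.6884 -0.4401  0.2919]
 [ 0.0057 -0.5419 -0.8404  0.8048]
 [ 0.      0.      0.      1.    ]]
nut_driver_mid [(array([438., 333., 456., 350.]), 0.68)]
caddy_handle [(array([281., 166., 348., 258.]), 0.87)]
caddy_empty_bore [(array([276., 168., 344., 256.]), 0.7), (array([383., 276., 464., 364.]), 0.44)]
rack [(array([381., 275., 462., 366.]), 0.65)]
big_driver [(array([398., 283., 416., 299.]), 0.55)]
slim_driver []
top [[414.7495   0.     324.2105]
 [  0.     414.7495 198.1067]
 [  0.       0.       1.    ]] [[ 0.0134 -0.9876  0.1563  0.369 ]
 [-0.9999 -0.0116  0.0127 -0.067 ]
 [-0.0108 -0.1564 -0.9876  1.2881]
 [ 0.      0.      0.      1.    ]]
nut_driver_mid []
caddy_handle [(array([304., 194., 384., 223.]), 0.87)]
caddy_empty_bore [(array([305., 199., 385., 224.]), 0.85)]
rack [(array([198., 213., 266., 226.]), 0.9)]
big_driver [(array([246., 215., 256., 223.]), 0.63)]
slim_driver []
{'t': 0.7, 'q': array([-1.0254,  0.3847,  0.0079,  0.    , -1.194 , -0.2586]), 'qd': array([-0.0003,  0.0005, -0.    , -0.0006, -0.0003, -0.0006]), 'tau': array([ -0.001 , -39.195 ,  18.8583,   4.1898,  -0.0002,  -0.    ]), 'eef_pos': array([ 0.1768, -0.5994,  0.2423]), 'tool_rot': array([ 0.    , -0.1429,  0.9897, -0.    ]), 'force': array([ 0.3205, -0.0494,  0.2288]), 'ft_torque': array([ 0.043 , -0.0273,  0.0043]), 'grasp_force': 0.0, 'gripper_width': 0.0851913920123479}
```

```bash
python3 - <<'E'
import cv2
a=cv2.imread("pics/scene0.png")[140:400,230:510]; cv2.imwrite("pics/sc.png",cv2.resize(a,None,fx=2.3,fy=2.3,interpolation=cv2.INTER_CUBIC))
a=cv2.imread("pics/top0.png")[160:260,180:420]; cv2.imwrite("pics/tc.png",cv2.resize(a,None,fx=3.3,fy=3.3,interpolation=cv2.INTER_CUBIC))
E
```

```text
(no output)
```

View pics/scene0.png

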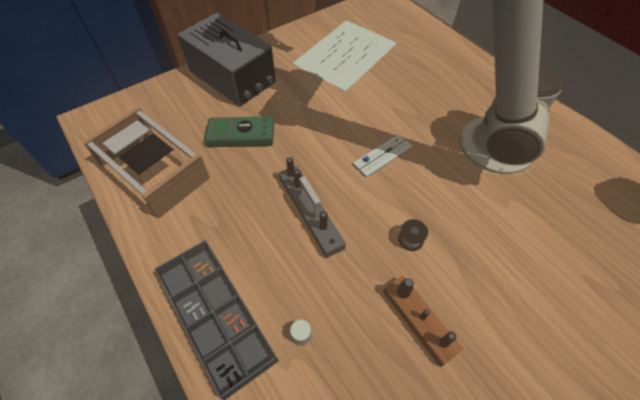

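View pics/sc.png

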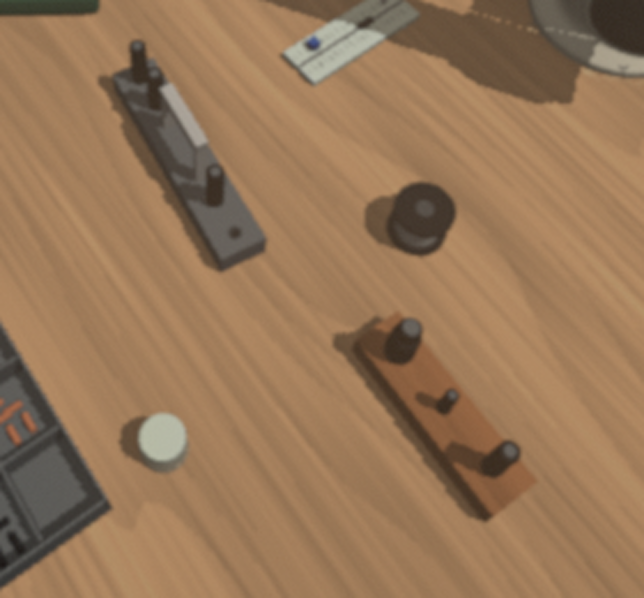

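View pics/tc.png

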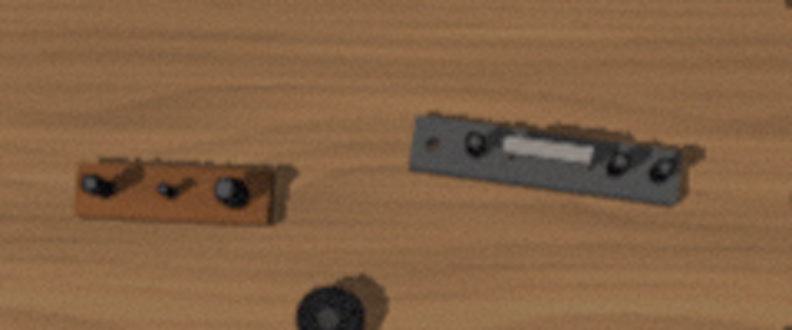

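```bash
cat > h.py <<'E'
import numpy as np, cv2
from cell import imaging
np.set_printoptions(precision=4,suppress=True)
M={n:imaging.camera_model(n) for n in("scene","top")}
def P(n):
    return np.array(M[n]["mtx"])@np.linalg.inv(np.array(M[n]["pose"]))[:3]
def tri(s,t):
    X=cv2.triangulatePoints(P("scene"),P("top"),np.array(s,float).reshape(2,1),np.array(t,float).reshape(2,1))[:,0]
    X=X[:3]/X[3]; e=[(lambda u:u[:2]/u[2])(P(n)@np.append(X,1))-p for n,p in(("scene",s),("top",t))]
    return X,np.round(np.array(e).ravel(),1)
def ray(n,p,z):
    T=np.array(M[n]["pose"]); d=T[:3,:3]@np.linalg.inv(np.array(M[n]["mtx"]))@[p[0],p[1],1.]
    return T[:3,3]+d*(z-T[2,3])/d[2]
def proj(n,X): u=P(n)@np.append(X,1); return u[:2]/u[2]
E
python3 - <<'E'
from h import *
S=lambda x,y:np.array([x/2.3+230-.3,y/2.3+140-.3]); T=lambda x,y:np.array([x/3.3+180-.35,y/3.3+160-.35])
for k,s,t,z in [("nuttop",S(510,450),T(91,183),.11),("bore",S(235,233),T(433,143),.03),("bar",S(183,116),T(547,150),.098),
  ("barA",S(202,143),T(503,144),.098),("barB",S(165,88),T(592,155),.098),("set1top",S(216,171),T(475,142),.086),("set2top",S(155,76),T(618,160),.086),("set3top",S(138,47),T(661,167),.086),
  ("bigtop",S(411,327),T(228,190),.11),("slimtop",S(451,396),T(165,188),.072)]:
    print(k,*tri(s,t),ray("scene",s,z),ray("top",t,z))
E
```

```text
nuttop [0.5046 0.289  0.0887] [ 0.1  0.   0.1 -0. ] [0.5135 0.2889 0.11  ] [0.5021 0.2828 0.11  ]
bore [ 0.5518 -0.0099  0.0324] [-0.2 -0.  -0.1  0.1] [ 0.5508 -0.0104  0.03  ] [ 0.5524 -0.01    0.03  ]
bar [ 0.5384 -0.114   0.0961] [ 0.4  0.1  0.2 -0.2] [ 0.5398 -0.1137  0.098 ] [ 0.5375 -0.1133  0.098 ]
barA [ 0.5427 -0.0754  0.1011] [ 0.6  0.1  0.3 -0.3] [ 0.5424 -0.078   0.098 ] [ 0.5424 -0.0746  0.098 ]
barB [ 0.5342 -0.1531  0.0947] [ 0.1  0.   0.  -0. ] [ 0.5355 -0.1512  0.098 ] [ 0.5336 -0.1528  0.098 ]
set1top [ 0.5456 -0.0501  0.0878] [ 0.2  0.   0.1 -0.1] [ 0.5452 -0.0512  0.086 ] [ 0.5456 -0.0499  0.086 ]
set2top [ 0.5311 -0.1767  0.0863] [ 0.  0.  0. -0.] [ 0.5311 -0.1769  0.086 ] [ 0.531  -0.1766  0.086 ]
set3top [ 0.5255 -0.2148  0.0894] [ 0.5  0.1  0.2 -0.2] [ 0.525 -0.218  0.086] [ 0.5252 -0.2146  0.086 ]
bigtop [0.4997 0.1683 0.087 ] [-0.3 -0.1 -0.2  0.1] [0.5089 0.1727 0.11  ] [0.4975 0.1634 0.11  ]
slimtop [0.5035 0.2292 0.0648] [-0. -0. -0.  0.] [0.5064 0.2298 0.072 ] [0.5028 0.2274 0.072 ]
```

```bash
cat >> h.py <<'E'
from scipy.spatial.transform import Rotation as Rn
def delta(target,yaw=172.9):
    from cell import bot
    s=bot.observe(); q=s["tool_rot"]; R=Rn.from_quat([q[1],q[2],q[3],q[0]]).as_matrix()
    y=np.array([np.cos(np.radians(yaw)),np.sin(np.radians(yaw)),0]); z=np.array([0,0,-1.]); G=np.c_[np.cross(y,z),y,z]
    print("t",s["t"],"pos",s["eef_pos"],"d_tool mm",R.T@(np.array(target)-s["eef_pos"])*1e3,"rot",Rn.from_matrix(R.T@G).as_rotvec(),"F",s["force"],"w",s["gripper_width"],s["grasp_force"],"q",s["q"])
E
python3 -m inch '[{"rz":-0.116},{"rz":-0.116},{"rz":-0.116},{"rz":-0.116},{"rz":-0.116},{"rz":-0.116},{"rz":-0.116},{"rz":-0.116},{"rz":-0.116},{"rz":-0.116},{}]'
python3 -c "
from h import *
delta([.504,.289,.2])"
```

```text
t 0.7 pos [ 0.1768 -0.5994  0.2423] d_tool mm [-565.1288  759.609    42.2862] rot [-0.0001 -0.     -1.1601] F [ 0.3205 -0.0494  0.2288] w 0.0851913920123479 0.0 q [-1.0254  0.3847  0.0079  0.     -1.194  -0.2586]invalid input
```

```bash
python3 -m inch '[{"rz":-0.116},{"rz":-0.116},{"rz":-0.116},{"rz":-0.116},{"rz":-0.116},{"rz":-0.116},{"rz":-0.116},{"rz":-0.116},{"rz":-0.116},{"rz":-0.116},{"x":0}]'
python3 -c "
from h import *
delta([.504,.289,.2])"
```

```text
t 0.7 pos [ 0.1768 -0.5994  0.2423] d_tool mm [-565.1288  759.609    42.2862] rot [-0.0001 -0.     -1.1601] F [ 0.3205 -0.0494  0.2288] w 0.0851913920123479 0.0 q [-1.0254  0.3847  0.0079  0.     -1.194  -0.2586]invalid input
```

```bash
python3 -m inch '[{"x":0,"y":0,"z":0,"rx":0,"ry":0,"rz":-0.116}]'; python3 -m inch '[{"rz":-0.116}]' -1;  python3 -m inch --help
```

```text
t: 0.78
eef_pos: [0.1768, -0.5994, 0.2423]
tool_rot: [0.0, -0.201, 0.98, -0.0]
force: [0.9, -0.3, 0.7]
gripper_width: 0.0855
grasp_force: 0.0invalid input
invalid input: not JSON, or not a number
```

```bash
python3 -m inch '[{"x":-0.015,"y":0.025,"z":0,"rx":0,"ry":0,"rz":-0.116},{"x":-0.015,"y":0.025,"z":0,"rx":0,"ry":0,"rz":-0.116},{"x":-0.015,"y":-0.025,"z":0,"rx":0,"ry":0,"rz":-0.116},{"x":-0.015,"y":-0.025,"z":0,"rx":0,"ry":0,"rz":-0.116},{"x":-0.015,"y":-0.025,"z":0,"rx":0,"ry":0,"rz":-0.116},{"x":-0.015,"y":-0.025,"z":0,"rx":0,"ry":0,"rz":-0.116},{"x":-0.015,"y":-0.03,"z":0,"rx":0,"ry":0,"rz":-0.116},{"x":-0.015,"y":-0.03,"z":0,"rx":0,"ry":0,"rz":-0.116},{"x":-0.015,"y":-0.03,"z":0,"rx":0,"ry":0,"rz":-0.116}]' -1
python3 -c "
from h import *
delta([.504,.289,.2])"
```

```text
t: 1.53
eef_pos: [0.3953, -0.5563, 0.242]
tool_rot: [-0.0, -0.664, 0.748, -0.0]
force: [0.2, -0.3, 1.1]
gripper_width: 0.0855
grasp_force: 0.0
t 1.5333 pos [ 0.3953 -0.5563  0.242 ] d_tool mm [-852.2712   -7.6063   41.8967] rot [ 0.0001 -0.0001  0.0049] F [ 0.1741 -0.28    1.1077] w 0.08549857652265802 0.0 q [-0.7166  0.484   0.1658  0.0002 -1.2527  0.5976]
```

```bash
python3 -m inch '[{"x":-0.036,"y":0,"z":0,"rx":0,"ry":0,"rz":0},{"x":-0.036,"y":0,"z":0,"rx":0,"ry":0,"rz":0},{"x":-0.036,"y":0,"z":0,"rx":0,"ry":0,"rz":0},{"x":-0.036,"y":0,"z":0,"rx":0,"ry":0,"rz":0},{"x":-0.036,"y":0,"z":0,"rx":0,"ry":0,"rz":0},{"x":-0.036,"y":0,"z":0,"rx":0,"ry":0,"rz":0},{"x":-0.036,"y":0,"z":0,"rx":0,"ry":0,"rz":0},{"x":-0.036,"y":0,"z":0,"rx":0,"ry":0,"rz":0},{"x":-0.036,"y":0,"z":0,"rx":0,"ry":0,"rz":0},{"x":-0.036,"y":0,"z":0,"rx":0,"ry":0,"rz":0},{"x":-0.036,"y":0,"z":0,"rx":0,"ry":0,"rz":0},{"x":-0.036,"y":0,"z":0,"rx":0,"ry":0,"rz":0}]'
python3 -m inch '[{"x":-0.036,"y":0,"z":0,"rx":0,"ry":0,"rz":0},{"x":-0.036,"y":0,"z":0,"rx":0,"ry":0,"rz":0},{"x":-0.036,"y":0,"z":0,"rx":0,"ry":0,"rz":0},{"x":-0.036,"y":0,"z":0,"rx":0,"ry":0,"rz":0},{"x":-0.036,"y":0,"z":0,"rx":0,"ry":0,"rz":0},{"x":-0.036,"y":0,"z":0,"rx":0,"ry":0,"rz":0},{"x":-0.036,"y":0,"z":0,"rx":0,"ry":0,"rz":0},{"x":-0.036,"y":0,"z":0,"rx":0,"ry":0,"rz":0},{"x":-0.036,"y":0,"z":0,"rx":0,"ry":0,"rz":0},{"x":-0.036,"y":0,"z":0,"rx":0,"ry":0,"rz":0},{"x":-0.036,"y":0,"z":0,"rx":0,"ry":0,"rz":0},{"x":0,"y":0,"z":0,"rx":0,"ry":0,"rz":0}]'
python3 -c "
from h import *
delta([.504,.289,.058])"
```

```text
t: 2.53
eef_pos: [0.4472, -0.1257, 0.2427]
tool_rot: [0.0, -0.662, 0.75, -0.0]
force: [1.7, 0.2, 1.0]
gripper_width: 0.0856
grasp_force: 0.0
t: 3.53
eef_pos: [0.4972, 0.2709, 0.2418]
tool_rot: [0.001, -0.664, 0.748, -0.0]
force: [0.1, -0.7, -0.1]
gripper_width: 0.0853
grasp_force: 0.0
t 3.5333 pos [0.4972 0.2709 0.2418] d_tool mm [-18.4737  -4.3435 183.8602] rot [-0.0015  0.0015  0.0046] F [ 0.0733 -0.6853 -0.0717] w 0.08531123990101981 0.0 q [ 0.7852  0.2844 -0.1417  0.0003 -1.1427 -0.9047]
```

```bash
python3 -m inch '[{"x":-0.009,"y":-0.002,"z":0,"rx":0,"ry":0,"rz":0.0045},{"x":-0.009,"y":-0.002,"z":0,"rx":0,"ry":0,"rz":0},{"x":0,"y":0,"z":0.03,"rx":0,"ry":0,"rz":0},{"x":0,"y":0,"z":0.03,"rx":0,"ry":0,"rz":0},{"x":0,"y":0,"z":0.03,"rx":0,"ry":0,"rz":0},{"x":0,"y":0,"z":0.03,"rx":0,"ry":0,"rz":0},{"x":0,"y":0,"z":0.02,"rx":0,"ry":0,"rz":0},{"x":0,"y":0,"z":0,"rx":0,"ry":0,"rz":0},{"x":0,"y":0,"z":0,"rx":0,"ry":0,"rz":0}]'
python3 - <<'E'
from h import *
from cell import imaging
delta([.504,.289,.058])
a=imaging.capture("scene")[250:400,340:520];b=imaging.capture("top")[160:260,160:340]
cv2.imwrite("pics/g1.png",np.hstack([cv2.resize(a,(400,333),interpolation=2),cv2.resize(b,(400,222),interpolation=2)] if 0 else [cv2.resize(a,(400,333),interpolation=2),cv2.copyMakeBorder(cv2.resize(b,(400,222),interpolation=2),0,111,0,0,0)]))
E
```

```text
t: 4.28
eef_pos: [0.5027, 0.2822, 0.102]
tool_rot: [-0.001, -0.66, 0.751, -0.0]
force: [0.9, -0.5, 1.6]
gripper_width: 0.0852
grasp_force: 0.0
t 4.2833 pos [0.5027 0.2822 0.102 ] d_tool mm [-6.9631 -0.4014 43.9848] rot [ 0.0007 -0.0017 -0.0053] F [ 0.8723 -0.4626  1.5661] w 0.08521349931516427 0.0 q [ 0.7926  0.4414 -0.2932  0.0006 -0.838  -0.9222]
```

View pics/g1.png

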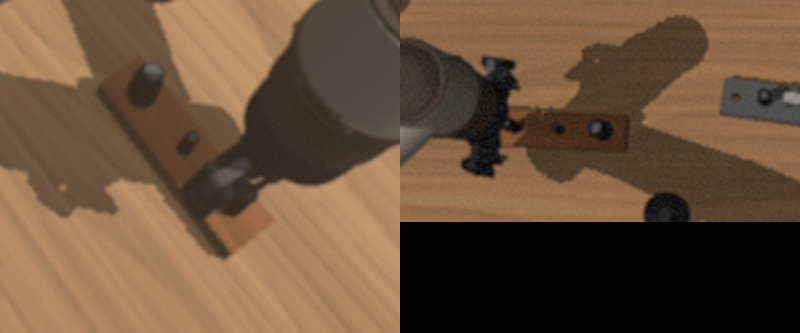

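```bash
python3 -m inch '[{"x":-0.007,"y":0,"z":0.012,"rx":0,"ry":0,"rz":-0.005},{"x":0,"y":0,"z":0.016,"rx":0,"ry":0,"rz":0},{"x":0,"y":0,"z":0.016,"rx":0,"ry":0,"rz":0},{"x":0,"y":0,"z":0,"rx":0,"ry":0,"rz":0},{"x":0,"y":0,"z":0,"rx":0,"ry":0,"rz":0},{"x":0,"y":0,"z":0,"rx":0,"ry":0,"rz":0}]'
python3 -c "
from h import *
delta([.504,.289,.058])"
```

```text
t: 4.88
eef_pos: [0.5041, 0.2907, 0.0594]
tool_rot: [0.001, -0.662, 0.749, -0.0]
force: [-0.7, -0.9, 0.5]
gripper_width: 0.085
grasp_force: 0.0
t 4.8833 pos [0.5041 0.2907 0.0594] d_tool mm [ 1.6762 -0.0661  1.4308] rot [-0.0017  0.0016  0.001 ] F [-0.6798 -0.934   0.5404] w 0.08503332373713085 0.0 q [ 0.8014  0.5028 -0.321   0.0005 -0.7447 -0.9247]
```

```bash
python3 -m inch '[{"x":0,"y":0,"z":0,"rx":0,"ry":0,"rz":0},{"x":0,"y":0,"z":0,"rx":0,"ry":0,"rz":0},{"x":0,"y":0,"z":0,"rx":0,"ry":0,"rz":0},{"x":0,"y":0,"z":0,"rx":0,"ry":0,"rz":0},{"x":0,"y":0,"z":0,"rx":0,"ry":0,"rz":0},{"x":0,"y":0,"z":0,"rx":0,"ry":0,"rz":0},{"x":0,"y":0,"z":0,"rx":0,"ry":0,"rz":0},{"x":0,"y":0,"z":0,"rx":0,"ry":0,"rz":0},{"x":0,"y":0,"z":0,"rx":0,"ry":0,"rz":0},{"x":0,"y":0,"z":0,"rx":0,"ry":0,"rz":0},{"x":0,"y":0,"z":0,"rx":0,"ry":0,"rz":0},{"x":0,"y":0,"z":0,"rx":0,"ry":0,"rz":0}]' 1
```

```text
t: 5.88
eef_pos: [0.5035, 0.2899, 0.0586]
tool_rot: [0.0, -0.662, 0.749, -0.0]
force: [-0.9, -1.2, 2.5]
gripper_width: 0.0168
grasp_force: 58.4
```

```bash
python3 -m inch '[{"x":0,"y":0,"z":-0.01,"rx":0,"ry":0,"rz":0},{"x":0,"y":0,"z":-0.015,"rx":0,"ry":0,"rz":0},{"x":0,"y":0,"z":-0.02,"rx":0,"ry":0,"rz":0},{"x":0,"y":0,"z":-0.025,"rx":0,"ry":0,"rz":0},{"x":0,"y":0,"z":-0.025,"rx":0,"ry":0,"rz":0},{"x":0,"y":0,"z":-0.025,"rx":0,"ry":0,"rz":0},{"x":0,"y":0,"z":0,"rx":0,"ry":0,"rz":0},{"x":0,"y":0,"z":0,"rx":0,"ry":0,"rz":0}]'
python3 -c "
from h import *
delta([.5515,-.0098,.125])"
```

```text
t: 6.55
eef_pos: [0.5036, 0.2903, 0.1803]
tool_rot: [0.002, -0.662, 0.749, 0.0]
force: [-0.1, -0.1, -0.3]
gripper_width: 0.0167
grasp_force: 59.2
t 6.55 pos [0.5036 0.2903 0.1803] d_tool mm [292.0644 -84.4721  54.5299] rot [-0.0017  0.003   0.0003] F [-0.1067 -0.0863 -0.3269] w 0.016656718919023955 59.18893218040466 q [ 0.8012  0.3607 -0.1939 -0.0005 -1.0128 -0.9246]
```

```bash
python3 -m inch '[{"x":0.029,"y":-0.0085,"z":0,"rx":0,"ry":0,"rz":0},{"x":0.029,"y":-0.0085,"z":0,"rx":0,"ry":0,"rz":0},{"x":0.029,"y":-0.0085,"z":0,"rx":0,"ry":0,"rz":0},{"x":0.029,"y":-0.0085,"z":0,"rx":0,"ry":0,"rz":0},{"x":0.029,"y":-0.0085,"z":0,"rx":0,"ry":0,"rz":0},{"x":0.029,"y":-0.0085,"z":0,"rx":0,"ry":0,"rz":0},{"x":0.029,"y":-0.0085,"z":0,"rx":0,"ry":0,"rz":0},{"x":0.029,"y":-0.0085,"z":0,"rx":0,"ry":0,"rz":0},{"x":0.029,"y":-0.0085,"z":0,"rx":0,"ry":0,"rz":0},{"x":0.029,"y":-0.0085,"z":0,"rx":0,"ry":0,"rz":0}]'
python3 -m inch '[{"x":0,"y":0,"z":0.03,"rx":0,"ry":0,"rz":0},{"x":0,"y":0,"z":0.026,"rx":0,"ry":0,"rz":0},{"x":0,"y":0,"z":0,"rx":0,"ry":0,"rz":0},{"x":0,"y":0,"z":0,"rx":0,"ry":0,"rz":0},{"x":0,"y":0,"z":0,"rx":0,"ry":0,"rz":0},{"x":0,"y":0,"z":0,"rx":0,"ry":0,"rz":0}]'
python3 - <<'E'
from h import *
from cell import imaging
delta([.5515,-.0098,.1])
a=imaging.capture("scene");b=imaging.capture("top");cv2.imwrite("pics/sc2.png",a);cv2.imwrite("pics/t2.png",b)
print(proj("scene",[.5515,-.0098,.03]),proj("top",[.5515,-.0098,.03]))
cv2.imwrite("pics/g2.png",np.hstack([cv2.resize(a[170:270,270:370],(400,400),interpolation=2),cv2.resize(b[160:260,250:350],(400,400),interpolation=2)]))
E
```

```text
t: 7.38
eef_pos: [0.5509, -0.0099, 0.1769]
tool_rot: [-0.001, -0.662, 0.749, 0.001]
force: [1.1, 0.1, -0.2]
gripper_width: 0.0167
grasp_force: 59.2
t: 7.88
eef_pos: [0.553, -0.0078, 0.1238]
tool_rot: [0.001, -0.663, 0.749, -0.001]
force: [0.7, -0.9, -0.1]
gripper_width: 0.0164
grasp_force: 59.2
t 7.8833 pos [ 0.553  -0.0078  0.1238] d_tool mm [ 2.1669  1.316  23.7583] rot [-0.0025  0.0006  0.0015] F [ 0.711  -0.8681 -0.0822] w 0.016422728814475127 59.19645845890045 q [ 0.2792  0.3788 -0.3316  0.0005 -0.8579 -0.402 ]
[331.7735 241.3809] [310.7803 203.2875]
```

View pics/g2.png

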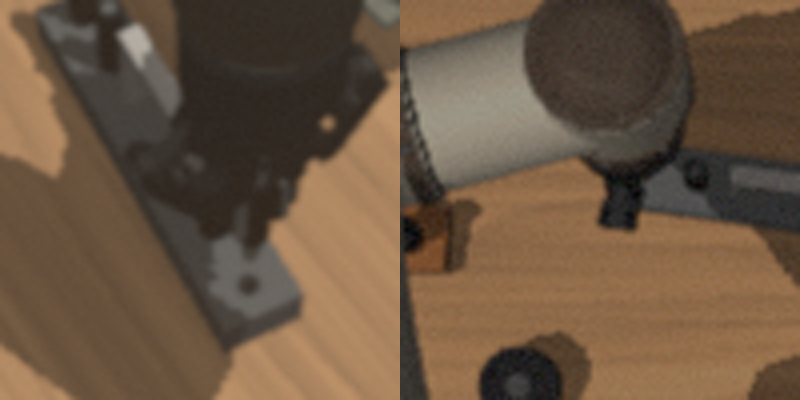

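```bash
python3 - <<'E'
from h import *
a=cv2.imread("pics/sc2.png")
for p in ([.553,-.0078,.0712],[.5515,-.0098,.0712],[.553,-.0078,.095],[.5515,-.0098,.03]): u=proj("scene",p);print(u,(u-[310,205]+.5)*13)
c=np.clip(cv2.resize(a[205:250,310:360],None,fx=13,fy=13,interpolation=2).astype(float)*1.8,0,255)
cv2.imwrite("pics/g3.png",c)
E
```

```text
[332.319  233.7207] [296.6469 379.8687]
[332.3343 232.6833] [296.8465 366.3833]
[332.6651 228.3733] [301.1458 310.3523]
[331.7735 241.3809] [289.556  479.4514][ WARN:0@0.196] global loadsave.cpp:1063 imwrite_ Unsupported depth image for selected encoder is fallbacked to CV_8U.
```

View pics/g3.png

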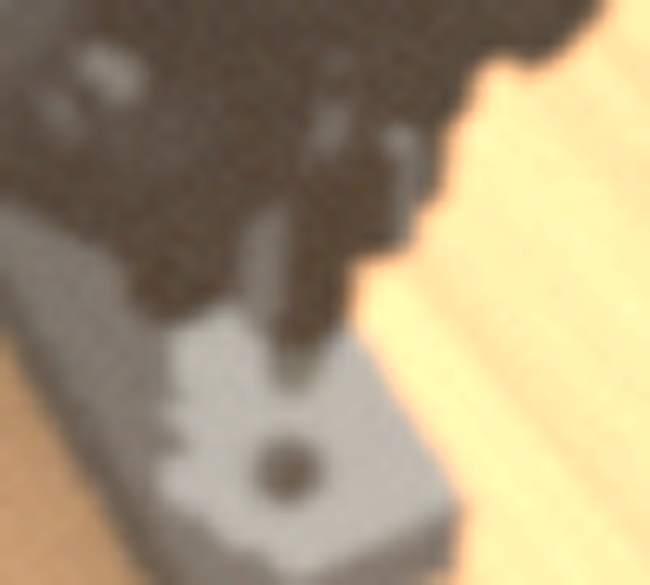

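```bash
python3 -m inch '[{"x":0.0018,"y":0.0018,"z":0.012,"rx":0,"ry":0,"rz":0},{"x":0,"y":0,"z":0.008,"rx":0,"ry":0,"rz":0},{"x":0,"y":0,"z":0,"rx":0,"ry":0,"rz":0},{"x":0,"y":0,"z":0,"rx":0,"ry":0,"rz":0},{"x":0,"y":0,"z":0,"rx":0,"ry":0,"rz":0},{"x":0,"y":0,"z":0,"rx":0,"ry":0,"rz":0},{"x":0,"y":0,"z":0,"rx":0,"ry":0,"rz":0},{"x":0,"y":0,"z":0,"rx":0,"ry":0,"rz":0}]'
python3 - <<'E'
from h import *
from cell import imaging,bot
E=[]
for i in range(5):
    a=imaging.capture("scene"); E.append(bot.observe()["eef_pos"])
print(np.array(E)); cv2.imwrite("pics/sc4.png",a)
p=np.mean(E,0); f=[*p[:2],p[2]-.0526]; u=proj("scene",f); print(u,(u-[310,205]+.5)*13)
print((proj("scene",[*p[:2],.03])-[310,205]+.5)*13)
c=cv2.resize(a[205:250,310:360],None,fx=13,fy=13,interpolation=2)
cv2.imwrite("pics/g4.png",cv2.convertScaleAbs(c,alpha=1.8))
E
```

```text
t: 8.65
eef_pos: [0.5502, -0.0099, 0.1027]
tool_rot: [0.0, -0.662, 0.749, -0.0]
force: [-0.5, -0.8, 0.3]
gripper_width: 0.0164
grasp_force: 59.2
[[ 0.5502 -0.0099  0.1026]
 [ 0.5501 -0.01    0.1025]
 [ 0.5501 -0.0099  0.1024]
 [ 0.5501 -0.01    0.1024]
 [ 0.55   -0.01    0.1024]]
[332.5154 236.8971] [299.2006 421.1629]
[295.6431 474.5711]
```

View pics/g4.png

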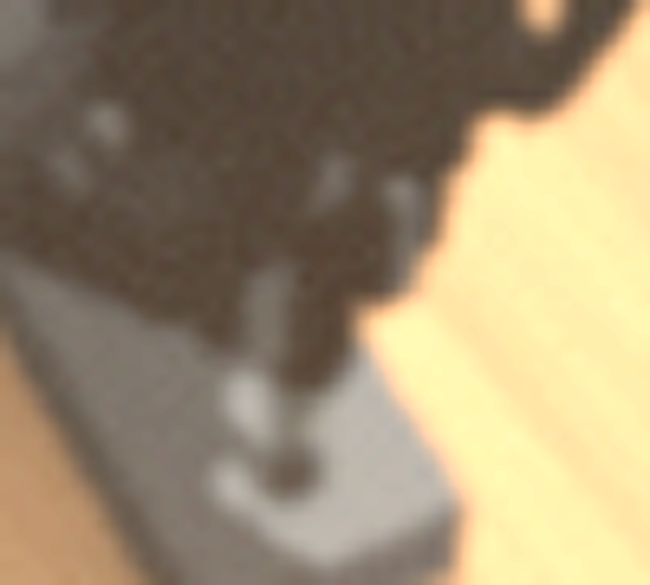

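```bash
python3 -m inch '[{"x":0,"y":0,"z":0.01,"rx":0,"ry":0,"rz":0},{"x":0,"y":0,"z":0.006,"rx":0,"ry":0,"rz":0},{"x":0,"y":0,"z":0.004,"rx":0,"ry":0,"rz":0},{"x":0,"y":0,"z":0.004,"rx":0,"ry":0,"rz":0},{"x":0,"y":0,"z":0,"rx":0,"ry":0,"rz":0},{"x":0,"y":0,"z":0,"rx":0,"ry":0,"rz":0},{"x":0,"y":0,"z":0,"rx":0,"ry":0,"rz":0}]'
```

```text
t: 9.48
eef_pos: [0.5499, -0.01, 0.0781]
tool_rot: [-0.0, -0.662, 0.749, 0.0]
force: [0.5, -1.2, -0.7]
gripper_width: 0.0164
grasp_force: 59.4
```

```bash
python3 -m inch '[{"x":0,"y":0,"z":0.005,"rx":0,"ry":0,"rz":0},{"x":0,"y":0,"z":0.005,"rx":0,"ry":0,"rz":0},{"x":0,"y":0,"z":0.004,"rx":0,"ry":0,"rz":0},{"x":0,"y":0,"z":0.003,"rx":0,"ry":0,"rz":0},{"x":0,"y":0,"z":0,"rx":0,"ry":0,"rz":0},{"x":0,"y":0,"z":0,"rx":0,"ry":0,"rz":0},{"x":0,"y":0,"z":0,"rx":0,"ry":0,"rz":0}]'
python3 -m inch '[{"x":0,"y":0,"z":0.001,"rx":0,"ry":0,"rz":0},{"x":0,"y":0,"z":0.001,"rx":0,"ry":0,"rz":0},{"x":0,"y":0,"z":0,"rx":0,"ry":0,"rz":0},{"x":0,"y":0,"z":0,"rx":0,"ry":0,"rz":0}]'
```

```text
t: 10.07
eef_pos: [0.5498, -0.01, 0.0611]
tool_rot: [-0.0, -0.662, 0.749, 0.0]
force: [0.3, 0.4, 0.3]
gripper_width: 0.0163
grasp_force: 59.3
t: 10.4
eef_pos: [0.5499, -0.01, 0.0593]
tool_rot: [-0.0, -0.662, 0.749, 0.0]
force: [0.8, 0.3, -0.2]
gripper_width: 0.0167
grasp_force: 59.3
```

```bash
python3 -m inch '[{"x":0,"y":0,"z":0.001,"rx":0,"ry":0,"rz":0},{"x":0,"y":0,"z":0,"rx":0,"ry":0,"rz":0},{"x":0,"y":0,"z":0,"rx":0,"ry":0,"rz":0},{"x":0,"y":0,"z":0,"rx":0,"ry":0,"rz":0}]'
python3 -m inch '[{"x":0,"y":0,"z":0.001,"rx":0,"ry":0,"rz":0},{"x":0,"y":0,"z":0,"rx":0,"ry":0,"rz":0},{"x":0,"y":0,"z":0,"rx":0,"ry":0,"rz":0},{"x":0,"y":0,"z":0,"rx":0,"ry":0,"rz":0}]'
```

```text
t: 10.73
eef_pos: [0.55, -0.0099, 0.0586]
tool_rot: [0.0, -0.662, 0.749, -0.0]
force: [-0.9, -0.0, 1.9]
gripper_width: 0.0165
grasp_force: 59.7
t: 11.07
eef_pos: [0.5501, -0.0099, 0.0585]
tool_rot: [0.0, -0.662, 0.749, -0.0]
force: [-2.5, 0.5, 8.5]
gripper_width: 0.0166
grasp_force: 60.4
```

```bash
python3 -m inch '[{"x":0,"y":0,"z":0,"rx":0,"ry":0,"rz":0},{"x":0,"y":0,"z":0,"rx":0,"ry":0,"rz":0},{"x":0,"y":0,"z":0,"rx":0,"ry":0,"rz":0},{"x":0,"y":0,"z":0,"rx":0,"ry":0,"rz":0},{"x":0,"y":0,"z":0,"rx":0,"ry":0,"rz":0},{"x":0,"y":0,"z":0,"rx":0,"ry":0,"rz":0},{"x":0,"y":0,"z":0,"rx":0,"ry":0,"rz":0},{"x":0,"y":0,"z":0,"rx":0,"ry":0,"rz":0},{"x":0,"y":0,"z":0,"rx":0,"ry":0,"rz":0},{"x":0,"y":0,"z":0,"rx":0,"ry":0,"rz":0}]' -1
python3 -m inch '[{"x":0,"y":0,"z":-0.01,"rx":0,"ry":0,"rz":0},{"x":0,"y":0,"z":-0.02,"rx":0,"ry":0,"rz":0},{"x":0,"y":0,"z":-0.03,"rx":0,"ry":0,"rz":0},{"x":0,"y":0,"z":-0.03,"rx":0,"ry":0,"rz":0},{"x":0,"y":0,"z":-0.03,"rx":0,"ry":0,"rz":0},{"x":0,"y":0,"z":0,"rx":0,"ry":0,"rz":0},{"x":0,"y":0,"z":0,"rx":0,"ry":0,"rz":0}]'
python3 - <<'E'
from h import *
delta([.537,-.1133,.18])
E
```

```text
t: 11.9
eef_pos: [0.55, -0.0099, 0.0573]
tool_rot: [0.0, -0.662, 0.749, -0.0]
force: [1.0, 0.4, -0.1]
gripper_width: 0.0851
grasp_force: 0.0
t: 12.48
eef_pos: [0.5511, -0.0097, 0.1803]
tool_rot: [0.003, -0.662, 0.749, -0.001]
force: [0.0, 0.5, -0.2]
gripper_width: 0.0856
grasp_force: 0.0
t 12.4833 pos [ 0.5511 -0.0097  0.1803] d_tool mm [104.568    1.2293   0.018 ] rot [-0.0055  0.0022  0.0004] F [ 0.031   0.5114 -0.2186] w 0.08555360626118416 0.0 q [ 0.2766  0.3115 -0.2691  0.0001 -0.9843 -0.4001]
```

```bash
python3 -m inch '[{"x":0.026,"y":0,"z":0,"rx":0,"ry":0,"rz":0},{"x":0.026,"y":0,"z":0,"rx":0,"ry":0,"rz":0},{"x":0.026,"y":0,"z":0,"rx":0,"ry":0,"rz":0},{"x":0.026,"y":0,"z":0,"rx":0,"ry":0,"rz":0},{"x":0,"y":0,"z":0,"rx":0,"ry":0,"rz":0},{"x":0,"y":0,"z":0,"rx":0,"ry":0,"rz":0},{"x":0,"y":0,"z":0,"rx":0,"ry":0,"rz":0},{"x":0,"y":0,"z":0,"rx":0,"ry":0,"rz":0},{"x":0,"y":0,"z":0,"rx":0,"ry":0,"rz":0}]'
python3 - <<'E'
from h import *
from cell import imaging
delta([.537,-.1133,.083])
a=imaging.capture("scene");b=imaging.capture("top")
cv2.imwrite("pics/g5.png",np.hstack([cv2.convertScaleAbs(cv2.resize(i,(400,400),interpolation=2),alpha=1.5) for i in(a[155:265,260:370],b[150:260,280:390])]))
E
```

```text
t: 13.23
eef_pos: [0.5373, -0.1123, 0.1771]
tool_rot: [-0.0, -0.663, 0.749, 0.0]
force: [-0.4, -0.0, -0.6]
gripper_width: 0.0851
grasp_force: 0.0
t 13.2333 pos [ 0.5373 -0.1123  0.1771] d_tool mm [ 1.0445  0.1054 94.126 ] rot [ 0.0004 -0.      0.0018] F [-0.3707 -0.0474 -0.6318] w 0.085123897977535 0.0 q [ 0.0894  0.3138 -0.2746 -0.0001 -0.9829 -0.2114]
```

View pics/g5.png

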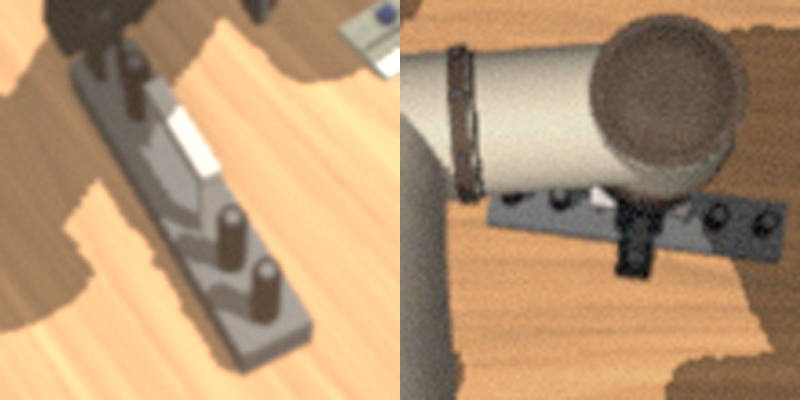

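```bash
python3 -m inch '[{"x":0.001,"y":0,"z":0.024,"rx":0,"ry":0,"rz":0},{"x":0,"y":0,"z":0.024,"rx":0,"ry":0,"rz":0},{"x":0,"y":0,"z":0.024,"rx":0,"ry":0,"rz":0},{"x":0,"y":0,"z":0.022,"rx":0,"ry":0,"rz":0},{"x":0,"y":0,"z":0,"rx":0,"ry":0,"rz":0},{"x":0,"y":0,"z":0,"rx":0,"ry":0,"rz":0},{"x":0,"y":0,"z":0,"rx":0,"ry":0,"rz":0},{"x":0,"y":0,"z":0,"rx":0,"ry":0,"rz":0},{"x":0,"y":0,"z":0,"rx":0,"ry":0,"rz":0}]'
python3 -m inch '[{"x":0,"y":0,"z":0,"rx":0,"ry":0,"rz":0},{"x":0,"y":0,"z":0,"rx":0,"ry":0,"rz":0},{"x":0,"y":0,"z":0,"rx":0,"ry":0,"rz":0},{"x":0,"y":0,"z":0,"rx":0,"ry":0,"rz":0},{"x":0,"y":0,"z":0,"rx":0,"ry":0,"rz":0},{"x":0,"y":0,"z":0,"rx":0,"ry":0,"rz":0},{"x":0,"y":0,"z":0,"rx":0,"ry":0,"rz":0},{"x":0,"y":0,"z":0,"rx":0,"ry":0,"rz":0},{"x":0,"y":0,"z":0,"rx":0,"ry":0,"rz":0},{"x":0,"y":0,"z":0,"rx":0,"ry":0,"rz":0},{"x":0,"y":0,"z":0,"rx":0,"ry":0,"rz":0},{"x":0,"y":0,"z":0,"rx":0,"ry":0,"rz":0}]' 1
```

```text
t: 14.08
eef_pos: [0.5381, -0.114, 0.0849]
tool_rot: [0.001, -0.662, 0.749, -0.001]
force: [0.0, -0.1, 0.1]
gripper_width: 0.0853
grasp_force: 0.0
t: 15.08
eef_pos: [0.5375, -0.1142, 0.0835]
tool_rot: [0.0, -0.662, 0.749, -0.0]
force: [2.3, 0.2, 0.6]
gripper_width: 0.0129
grasp_force: 59.6
```

Gripped the bar (~14 mm, ~60 N). Lift 10 cm gently.

```bash
python3 -m inch '[{"x":0,"y":0,"z":-0.003,"rx":0,"ry":0,"rz":0},{"x":0,"y":0,"z":-0.005,"rx":0,"ry":0,"rz":0},{"x":0,"y":0,"z":-0.008,"rx":0,"ry":0,"rz":0},{"x":0,"y":0,"z":-0.01,"rx":0,"ry":0,"rz":0},{"x":0,"y":0,"z":-0.011,"rx":0,"ry":0,"rz":0},{"x":0,"y":0,"z":-0.012,"rx":0,"ry":0,"rz":0},{"x":0,"y":0,"z":-0.012,"rx":0,"ry":0,"rz":0},{"x":0,"y":0,"z":-0.012,"rx":0,"ry":0,"rz":0},{"x":0,"y":0,"z":-0.011,"rx":0,"ry":0,"rz":0},{"x":0,"y":0,"z":-0.008,"rx":0,"ry":0,"rz":0},{"x":0,"y":0,"z":-0.006,"rx":0,"ry":0,"rz":0},{"x":0,"y":0,"z":-0.003,"rx":0,"ry":0,"rz":0}]'
python3 -m inch '[{"x":0,"y":0,"z":0,"rx":0,"ry":0,"rz":0},{"x":0,"y":0,"z":0,"rx":0,"ry":0,"rz":0},{"x":0,"y":0,"z":0,"rx":0,"ry":0,"rz":0},{"x":0,"y":0,"z":0,"rx":0,"ry":0,"rz":0},{"x":0,"y":0,"z":0,"rx":0,"ry":0,"rz":0},{"x":0,"y":0,"z":0,"rx":0,"ry":0,"rz":0},{"x":0,"y":0,"z":0,"rx":0,"ry":0,"rz":0},{"x":0,"y":0,"z":0,"rx":0,"ry":0,"rz":0},{"x":0,"y":0,"z":0,"rx":0,"ry":0,"rz":0},{"x":0,"y":0,"z":0,"rx":0,"ry":0,"rz":0},{"x":0,"y":0,"z":0,"rx":0,"ry":0,"rz":0},{"x":0,"y":0,"z":0,"rx":0,"ry":0,"rz":0}]'
python3 - <<'E'
from h import *
from cell import imaging,bot
a=imaging.capture("scene");b=imaging.capture("top"); s=bot.observe(); print(s["force"],s["ft_torque"],s["eef_pos"],s["qd"])
cv2.imwrite("pics/g6.png",np.hstack([cv2.convertScaleAbs(cv2.resize(i,(400,400),interpolation=2),alpha=1.4) for i in(a[130:270,240:380],b[140:270,270:400])]))
E
```

```text
t: 16.08
eef_pos: [0.5372, -0.1141, 0.1855]
tool_rot: [0.001, -0.662, 0.749, -0.0]
force: [0.1, -0.8, -4.4]
gripper_width: 0.0129
grasp_force: 58.9
t: 17.08
eef_pos: [0.5371, -0.1142, 0.1843]
tool_rot: [0.0, -0.662, 0.749, -0.0]
force: [-0.4, 0.9, -4.3]
gripper_width: 0.0126
grasp_force: 59.0
[-0.5505 -0.2417 -5.0171] [-0.0188  0.0085 -0.0194] [ 0.5371 -0.1141  0.1843] [ 0.0004 -0.0011 -0.0004 -0.0021  0.0023 -0.0043]
```

View pics/g6.png

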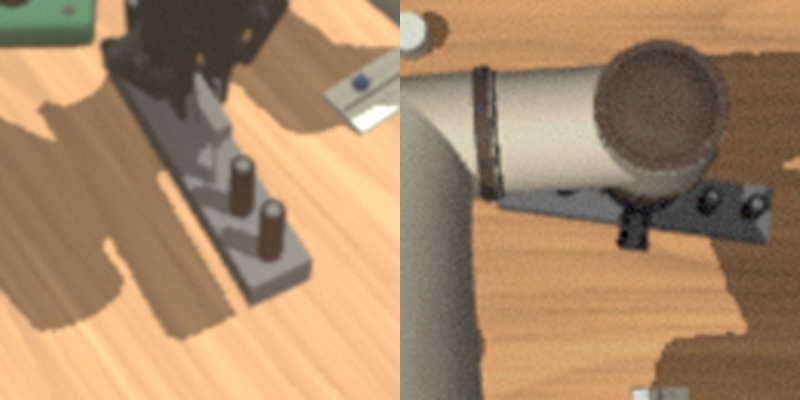

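```bash
python3 - <<'E'
from h import *
a=np.radians(82.9); ax=np.array([np.cos(a),np.sin(a)]); c=np.array([.5380,-.1138])
for tilt in (0,5,10):
    for o in(.105,.065,-.065,-.105):
        for h in(.086,.03):
            dz=h-.091; t=np.radians(tilt); u=o*np.cos(t)-dz*np.sin(t); z=.191+o*np.sin(t)+dz*np.cos(t)
            p=[*(c+ax*u),z]
            print(tilt,o,h,"scene",((proj("scene",p)-[240,130]+.5)*400/140).round(),"top",((proj("top",p)-[270,140]+.5)*400/130+[400,0]).round())
E
```

```text
0 0.105 0.086 scene [271. 213.] top [519. 171.]
0 0.105 0.03 scene [269. 255.] top [522. 181.]
0 0.065 0.086 scene [243. 169.] top [564. 177.]
0 0.065 0.03 scene [242. 213.] top [565. 187.]
0 -0.065 0.086 scene [158.  40.] top [712. 197.]
0 -0.065 0.03 scene [162.  88.] top [706. 206.]
0 -0.105 0.086 scene [135.   4.] top [758. 203.]
0 -0.105 0.03 scene [140.  53.] top [749. 212.]
5 0.105 0.086 scene [272. 206.] top [519. 169.]
5 0.105 0.03 scene [272. 254.] top [516. 179.]
5 0.065 0.086 scene [243. 164.] top [564. 176.]
5 0.065 0.03 scene [245. 214.] top [560. 185.]
5 -0.065 0.086 scene [159.  46.] top [711. 198.]
5 -0.065 0.03 scene [166.  97.] top [699. 206.]
5 -0.105 0.086 scene [136.  13.] top [755. 205.]
5 -0.105 0.03 scene [144.  65.] top [742. 212.]
10 0.105 0.086 scene [272. 197.] top [519. 168.]
10 0.105 0.03 scene [276. 251.] top [511. 177.]
10 0.065 0.086 scene [243. 159.] top [564. 175.]
10 0.065 0.03 scene [248. 214.] top [555. 184.]
10 -0.065 0.086 scene [160.  52.] top [709. 199.]
10 -0.065 0.03 scene [169. 106.] top [692. 206.]
10 -0.105 0.086 scene [138.  23.] top [752. 206.]
10 -0.105 0.03 scene [148.  77.] top [734. 213.]
```

```bash
python3 -c "
from cell import bot
print(bot.finish_job())"
```

```text
the job is handed in; nothing more can be done
None
```

The missing nut driver is seated in the caddy's empty bore and released, and I handed the job in with the arm holding the caddy about 10 cm up, level and steady as far as the cameras and force readings show; two of the four drivers were largely hidden by the gripper in the last pictures.

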